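# Close the pressure cooker

## Robot

A 7-joint arm with a two-finger parallel gripper is mounted at the origin on a cart in front of the work surface, level with it; the furniture and walls round the work are solid. World frame = base frame: x ahead of the robot, y to its left, z up, the work surface at z = 0. Lengths are in mm, angles in rad, forces in N, time in s.
With the tool pointing down it reaches from about 350 to 900 mm from the base axis. Payload 19.9 kg.
Tool frame: the origin (TCP) lies on the mounting face of the last link; the fingertips stand 173 mm ahead of it and the grasp point (between the pads) lies 155 mm ahead of it; z points along the fingers, y is the line along which they close (so a half turn about z gives the same grasp; the last joint's range is limited). The gripper opens to 85 mm and grips with 20 to 120 N. Pads are 22 mm wide; open, the fingers measure 114 mm over their backs; the gripper's body (76 mm by 85 mm) begins 54 mm behind the grasp point. The pads swing forward as they close: fully open they stand 13 mm farther back than shut.
Start: joints at [1.204, 0.417, -0.01, 1.614, 0.005, 1.111, -0.053], TCP at [200.047, -592.115, 404.66] pointing down, gripper open.
Joint ranges: [-2.81, 2.81], [-0.39, 2.02], [-1.27, 1.25], [0.06, 2.57], [-1.19, 4.33], [0.19, 2], [-2.82, 2.82]. Speed limits (rad/s): [1.89, 1.89, 2.39, 2.39, 3.01, 3.01, 3.01].

## Interface

Orientations are given as a unit quaternion [w, x, y, z].
In Python, from cell import bot, viewer gives the robot as it stands.
- The arm moves only by the shell command python3 -m inch 'ROWS' [FORCE]. ROWS is JSON, a list that holds one entry, the list of rows, each a list of 7 numbers: the shift along the world's x, y, z in cm, then the turn, a rotation vector about the world's x, y, z in rad, then the finger opening in cm, from 0 to 8.54. In form: [[[tx, ty, tz, wx, wy, wz, hand], ...]]. A call has 1 to 12 rows; each row shifts and turns the commanded pose from where the row before left it; what a row does not reach is not made up. A row lasts 1/8 s, in which the tool goes at most 62.5 mm and 10.7 degrees, less where a joint would pass 70% of its speed; a pose out of reach is approached as far as the arm can. A call is refused whole if a number of a shift passes 6.25 or a number of a turn 0.188, either way. A call with a gripper value outside its range is refused whole. The fingers move at their own pace and stop on an object; FORCE is the grip in N (left out, the last holds). Time passes only in rows, so rows that do not move let the fingers close. It gives the time, the measured TCP pose, the force, the opening and the grip force at its end, in the units of the state.
- bot.get_state(): the state, without advancing time (a new reading comes with each control period).
- viewer.read_camera(name): name is "scene" or "top" or "wrist"; returns a dict with "pixels" (480x640x3 uint8, red, green, blue), "depth" (480x640 float32, mm along the optical axis (not along the pixel's ray), 0 where there is no reading), "fx", "fy", "cx", "cy" (pixels), "cam_to_world" (4x4, takes a point from camera to world coordinates). Camera axes: x right, y down, z forward; pixel columns grow to the right and rows downward; lengths in mm; the calibration is good to about 2 mm. The wrist camera is an equidistant fisheye: a pixel r from the principal point sees the ray r / f radians off the axis. A picture is of the moment at which its call begins.
- bot.finish_job(): hands the job in; it is judged then, once.
The state is a dict: "time": time; "q": joint angles; "joint_velocities": joint speeds; "joint_efforts": joint torques, N m; "eef_pos": TCP position; "orientation": TCP orientation; "force": force on the tool from outside, world axes, zero at the start; "moment": the same for the moment, N m; "gripper_width": opening from 0.0 (shut) to 1.0 (fully open); "grasp_force": force on a finger pad.
Only numpy, scipy, OpenCV 4.12 (cv2) and the standard library are available. Lean on these libraries where they do the work, as an engineer would, in place of code of your own. Each camera call takes 0.05 s, during which the arm holds its last target. There are 200 camera calls.

## Task

Close the small pressure cooker: set its lid squarely on the pot with the lid's lugs in the gaps of the rim, then swing the lid's long handle round clockwise, gently, until it comes home against the stop on the pot's handle and the red spring catch snaps up behind it. Leave the salt drum and the oil bottle behind the pot standing where they are.

Things in the scene. Friction and masses are not known exactly. Their poses are not given: they have to be found in the camera images.
- pot: steel pressure-cooker pot, fixed, 160 mm wide, on a cork mat; origin on its axis at table height, z up. Its long black handle points along +x or up to 4 deg to either side (not measured): r 78-203, 27 wide, top z=92. The handle carries an upright stop lip at r 103-147, z 92-110, inner face at y=-12.5 in the handle's own frame. Short grip at -x, out to r=112
- pot_rim (a point): centre of the pot's rim, 112 mm above the pot's origin. Below the rim two lugs stick out to r=88 (z 103-108), each 88 deg wide, centred on the pot's +x and -x; the gaps between them are centred on +y and -y
- lid: steel lid, loose, 0.45-0.7 kg, 192 mm wide, lying right way up; origin at the middle of its underside, z up, handle along +x. Two lugs 76 deg wide inside its skirt on +x and -x, 2.5 mm play (4 mm across them). It drops home (origin at pot z=96) only with its x 82 to 98 deg counterclockwise, from above, of the pot's x; on top of the pot's lugs it stands 12 mm higher. Home, it turns clockwise
- lid_grip (a point): middle of the black lifting grip at the lid's centre, at [0, 0, 41.5] mm in the lid's frame: 58 long (lid x), 26 wide (lid y), z 23.5-59.5; the lid's plate round it is 23 high
- lid_tip (a point): outer end of the lid's long black handle, at [187, 0, 23] mm in the lid's frame; the handle spans r 87-187, 24 wide, z 14-32, with a lock rib of the same width below it (r 105-145, z 0-15). Sliding it round takes 2 to 6 N here; beyond the stop it will not yield, so keep below 15 N here (lid against pot: 45 N at most)
- catch (a joint): red spring catch beside the stop lip on the pot's handle, r 117-133, up to z=102. 0 = fully up, grows (m, to 0.009) as it is pressed. The lid's rib rides it down over the last 17 deg of the swing (a few N more); it springs up behind the rib once the rib is within 2.5 mm of the stop lip. Where that is must be felt
- salt_tin: blue card drum of salt, 62 wide, 122 high; leave it alone; origin at the middle of its foot
- oil_bottle: small clear bottle with a brown cap, 51 wide, 123 high; leave it alone; origin at the middle of its foot

How it is judged:
By the outcome, as a careful person would: the job done as asked, in the order asked, and still so for the second after the job is handed in, with the robot touching nothing.
It also fails if it takes over 72 s, if anything falls off the work surface, if the arm or the gripper's body presses on something with over 40 N, if the wrist force passes 120 N, or if a joint passes its speed limit or range.

## Working session

There is one attempt and no reset: what is moved stays moved. The work goes in short steps, Python scripts to look and compute and a shell command to move; the robot and the scene stay as the last step left them, time stands still between calls to the robot, and variables do not carry over. Pictures are saved under pics/ and viewed, at most 10 in all, crops included, and the job is handed in when it is done.

```bash
mkdir -p pics; ls
python3 - <<'E'
from cell import bot, viewer
import cv2, numpy as np
s=bot.get_state(); print({k:np.round(v,3) for k,v in s.items()})
for n in ("scene","top"):
    c=viewer.read_camera(n); np.savez(f"{n}0.npz",**c)
    cv2.imwrite(f"pics/{n}0.png",c["pixels"][:,:,::-1]); print(n,c["fx"],c["cx"],c["cy"],np.round(c["cam_to_world"],3).tolist())
E
```

```text
pics
{'time': np.float64(0.0), 'q': array([ 1.204,  0.418, -0.01 ,  1.614,  0.005,  1.111, -0.053]), 'joint_velocities': array([-0.001,  0.001, -0.   ,  0.001,  0.   , -0.002,  0.001]), 'joint_efforts': array([-2.0000e-03, -8.6445e+01,  6.7700e-01, -4.3491e+01,  1.9000e-02,
        7.0000e-03,  0.0000e+00]), 'eef_pos': array([ 199.995, -591.989,  404.067]), 'orientation': array([-0.001,  0.987,  0.162, -0.   ]), 'force': array([ 0.697, -0.726,  0.415]), 'moment': array([0.026, 0.014, 0.04 ]), 'grasp_force': np.float64(0.0), 'gripper_width': np.float64(1.002)}
scene 456.32692993466145 320.2771602556805 235.67907233352815 [[0.497, -0.729, 0.47, 179.255], [-0.868, -0.428, 0.254, -207.083], [0.016, -0.534, -0.845, 816.045], [0.0, 0.0, 0.0, 1.0]]
top 551.8624252432073 323.92228941807394 241.70018138454404 [[0.017, -0.994, 0.105, 468.792], [-1.0, -0.016, 0.007, -14.835], [-0.006, -0.105, -0.994, 1185.373], [0.0, 0.0, 0.0, 1.0]]
```

View pics/top0.png

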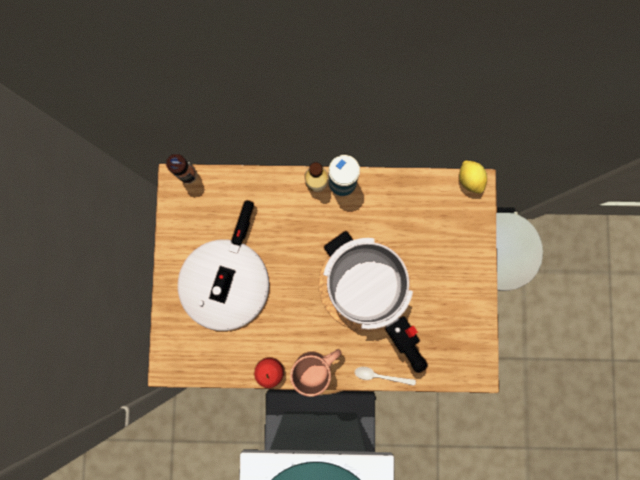

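View pics/scene0.png

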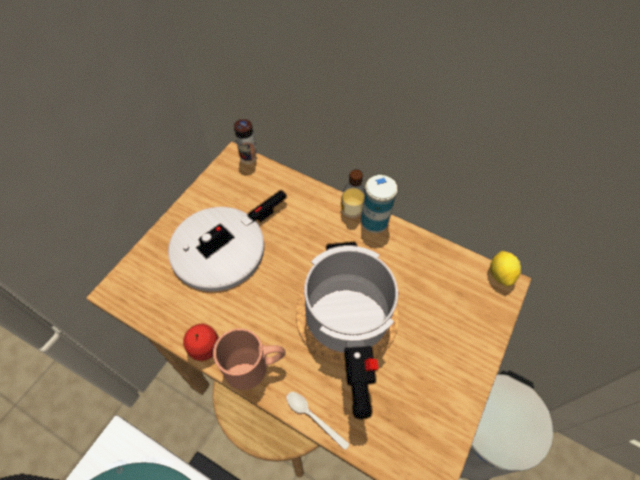

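Lid on the left (centre 223,285; handle up to 247,205). Pot at 367,285 with its handle to the lower right (415,362) and the red catch at 412,331. The salt and oil stand behind it at 343,175 and 317,178. Next I'll measure with depth.

```bash
cat > h.py <<'E'
import numpy as np, cv2
def cloud(c):
    v,u=np.mgrid[:480,:640]; d=c["depth"]
    p=np.stack([(u-c["cx"])/c["fx"]*d,(v-c["cy"])/c["fy"]*d,d],-1)
    T=c["cam_to_world"]; return p@T[:3,:3].T+T[:3,3]
def circ(P):
    A=np.c_[2*P,np.ones(len(P))]; w=np.ones(len(P),bool)
    for _ in range(5):
        s=np.linalg.lstsq(A[w],(P[w]**2).sum(1),rcond=None)[0]; r=np.sqrt(s[2]+s[0]**2+s[1]**2)
        e=np.hypot(*(P-s[:2]).T)-r; w=abs(e)<max(3,1.5*np.median(abs(e)))
    return s[:2],r
E
python3 - <<'E'
from h import *
for n in ("top","scene"):
    c=dict(np.load(n+"0.npz")); W=cloud(c); px=c["pixels"].astype(int)
    hsv=cv2.cvtColor(c["pixels"],cv2.COLOR_RGB2HSV); ok=c["depth"]>0
    x,y,z=W[...,0],W[...,1],W[...,2]; dark=hsv[...,2]<70
    print(n,"table z",np.median(z[ok&(abs(z)<15)]))
    # lid
    L=ok&(z>8)&(z<70)&(np.hypot(x-400,y-200)<230)&(y>60)&(x>250)
    steel=(L&~dark&(hsv[...,1]<60)&(z<32)).astype(np.uint8)
    steel=cv2.morphologyEx(steel,cv2.MORPH_OPEN,np.ones((5,5)))
    cs=max(cv2.findContours(steel,0,1)[0],key=cv2.contourArea)[:,0]
    # contour rays on plane z=20
    P=W[cs[:,1],cs[:,0]]; print("lid z",np.median(P[:,2]),"circ",circ(P[:,:2]))
    lc=circ(P[:,:2])[0]
    r=np.hypot(x-lc[0],y-lc[1])
    g=L&dark&(r<45)&(z>40); H=L&dark&(r>105)&(r<195)
    if g.sum(): print("grip c",W[g].mean(0),"z",np.percentile(z[g],90),g.sum())
    p=W[H][:,:2]; d=p.mean(0)-lc; print("lid handle deg",np.degrees(np.arctan2(d[1],d[0])),"z",np.median(z[H]),H.sum())
    R=ok&(z>107)&(z<118)&(np.hypot(x-400,y+100)<120)&(hsv[...,1]<80)
    pc,rr=circ(W[R][:,:2]); print("pot",pc,rr,R.sum())
    r=np.hypot(x-pc[0],y-pc[1])
    H=ok&dark&(z>84)&(z<98)&(r>90)&(r<215)&(x<pc[0]); p=W[H][:,:2];d=p.mean(0)-pc
    q=p-p.mean(0); a=np.linalg.svd(q,full_matrices=False)[2][0]; 
    print("pot handle deg",np.degrees(np.arctan2(d[1],d[0])),"pca",np.degrees(np.arctan2(a[1],a[0])),H.sum())
    E=ok&(z>100)&(z<111)&(r>82)&(r<96)
    th=np.degrees(np.arctan2(y-pc[1],x-pc[0]))[E]%360; print("lug hist",np.histogram(th,24,(0,360))[0])
E
```

```text
top table z 0.8578427541082192
lid z 18.340664632841026 circ (array([497.95727901, 206.20545635]), np.float64(94.07341453738476))
grip c [500.30989329 202.12862176  57.63988175] z 62.65092058329674 251
lid handle deg -17.784030433823528 z 31.518557232222975 143
pot [495.7386158  -96.21646823] 74.11672996792126 524
pot handle deg -145.18692151674105 pca -151.15513977567758 805
lug hist [55 45 50 58 50  6  0  0  0  0  0  0  0  2  0  0  0  3  0  0  0  1  7 24]
scene table z 1.4290778384807368
lid z 17.746418138186755 circ (array([495.77143045, 203.75928006]), np.float64(94.00838384641943))
grip c [493.27439812 197.66162715  54.45663354] z 61.21253279413518 313
lid handle deg -19.06790059142503 z 28.894255477765228 167
pot [494.81964835 -98.88692138] 73.72769027840651 864
pot handle deg -145.78778362391162 pca -151.22093618424816 1258
lug hist [69 66 64 69 74  8  0  0  0  0  0  0  0  1  0  0  0  2  0  0  0  0 14 47]
```

```bash
python3 -m inch '[[[2.95,4.95,0,0,0,0.1,8.54],[2.95,4.95,0,0,0,0.15,8.54],[2.95,4.95,0,0,0,0.15,8.54],[2.95,4.95,0,0,0,0.15,8.54],[2.95,4.95,0,0,0,0.15,8.54],[2.95,4.95,0,0,0,0.15,8.54],[2.95,4.95,0,0,0,0.15,8.54],[2.95,4.95,0,0,0,0.15,8.54],[2.95,4.95,0,0,0,0.15,8.54],[2.95,4.95,0,0,0,0.1,8.54],[0,0,0,0,0,0,8.54],[0,0,0,0,0,0,8.54]]]'
python3 - <<'E'
from cell import bot, viewer
import cv2, numpy as np
s=bot.get_state(); print(np.round(s['q'],3),s['orientation'])
c=viewer.read_camera("wrist"); np.savez("wrist1.npz",**c)
cv2.imwrite("pics/wrist1.png",c["pixels"][:,:,::-1]); print(c["fx"],c["cx"],c["cy"],np.round(c["cam_to_world"],3).tolist())
E
```

```text
time: 1.6
eef_pos: [494.8, -97.5, 404.3]
orientation: [-0.0, 0.65, 0.76, -0.0]
force: [0.4, -0.6, -0.1]
gripper_width: 1.001
grasp_force: 0.0
[ 0.61   0.241 -0.548  1.894  0.144  1.046  0.157] [-3.00648863e-04  6.50455602e-01  7.59544159e-01 -2.99921448e-04]
371.64829954431775 317.89717542210434 239.79772291238456 [[0.988, 0.147, 0.041, 484.696], [0.153, -0.952, -0.264, -30.344], [-0.0, 0.267, -0.964, 373.171], [0.0, 0.0, 0.0, 1.0]]
```

View pics/wrist1.png

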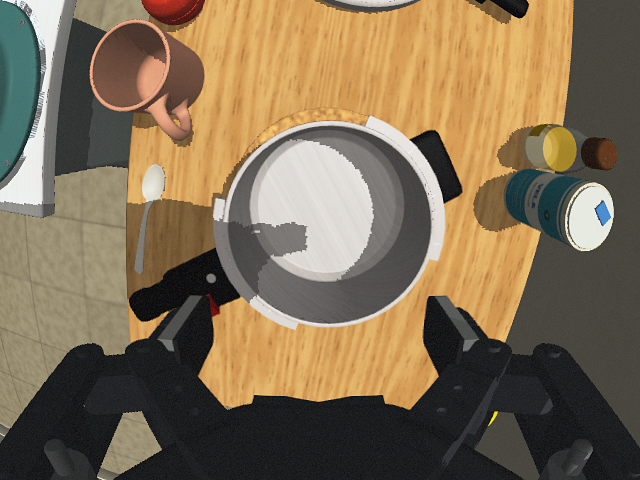

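Pot from above: the pale lugs end at about (370,118)/(438,260) and (217,200)/(297,327). The handle runs from the rim to (137,305), with the red catch at (213,305).

```bash
cat >> h.py <<'E'
def ray(c,u,v,z):
    u,v=np.asarray(u,float),np.asarray(v,float); a,b=(u-c["cx"])/c["fx"],(v-c["cy"])/c["fy"]; t=np.hypot(a,b)+1e-9
    d=np.stack([np.sin(t)*a/t,np.sin(t)*b/t,np.cos(t)],-1)@c["cam_to_world"][:3,:3].T; o=c["cam_to_world"][:3,3]
    return o+d*((z-o[2])/d[...,2])[...,None]
def proj(c,P):
    p=(np.asarray(P)-c["cam_to_world"][:3,3])@c["cam_to_world"][:3,:3]; r=np.hypot(p[...,0],p[...,1]); t=np.arctan2(r,p[...,2])
    return np.stack([c["cx"]+c["fx"]*t*p[...,0]/r,c["cy"]+c["fy"]*t*p[...,1]/r],-1)
E
python3 - <<'E'
from h import *
c=dict(np.load("wrist1.npz")); g=cv2.cvtColor(c["pixels"],cv2.COLOR_RGB2GRAY); hsv=cv2.cvtColor(c["pixels"],cv2.COLOR_RGB2HSV)
ends=ray(c,[371,438,217,297],[118,259,199,328],108.)
steel=((hsv[...,1]<45)&(g>60)).astype(np.uint8); 
# rim outer edge: radial scan from rough centre on z=112
pc=np.array([495.,-97.5]); 
for it in range(3):
    pts=[]
    th=np.radians(np.arange(0,360,2)); rs=np.arange(70,100,.5)
    for t in th:
        P=np.c_[pc[0]+rs*np.cos(t),pc[1]+rs*np.sin(t),np.full(len(rs),112.)]
        uv=np.rint(proj(c,P)).astype(int); s=steel[uv[:,1],uv[:,0]]
        k=np.flatnonzero(s==0); k=k[k>8] ; pts.append(rs[k[0]] if len(k) else np.nan)
    pts=np.array(pts); m=(pts<84.0)&(pts>74)
    Q=np.c_[pc[0]+pts*np.cos(th),pc[1]+pts*np.sin(th)][m]; pc,r=circ(Q)
    print("rim",pc,r,m.sum())
big=np.degrees(th)[(pts>84)]; print("lug angles",big.astype(int).tolist())
for e in ends: print("end",e[:2],np.degrees(np.arctan2(e[1]-pc[1],e[0]-pc[0])),np.hypot(*(e[:2]-pc)))
# handle
v,u=np.mgrid[:480,:640]; W=ray(c,u,v,92.); d=W[...,:2]-pc; r=np.hypot(d[...,0],d[...,1])
a=np.degrees(np.arctan2(d[...,1],d[...,0]))
dark=(g<60)&(a<-120)&(a>-175)&(v<330)
for lo in (150,160,170,180,190):
    m=dark&(r>lo)&(r<lo+10); print(lo,m.sum(),a[m].mean() if m.sum() else 0, a[m].min(),a[m].max())
# bottles, lid in this view
c2=dict(np.load("top0.npz"))
E
```

```text
rim [497.03482559 -97.28029032] 79.81265863235981 126
rim [497.83822832 -97.08039565] 80.57102010629757 137
rim [498.15503358 -96.75597527] 80.86858813542999 138
lug angles [0, 2, 4, 6, 8, 10, 12, 14, 16, 18, 20, 22, 24, 26, 28, 29, 32, 34, 36, 38, 40, 42, 44, 46, 48, 50, 52, 54, 56, 58, 59, 62, 64, 66, 68, 72, 76, 78, 356, 358]
end [519.3356343   -9.00850064] 76.42945713557859 90.26758637697274
end [ 590.8079785  -104.03898929] -4.494511173562226 92.93874594090893
end [417.41574109 -83.47237871] 170.65713566843553 81.82473519232333
end [ 490.5078644  -178.83718918] -95.32264767150956 82.43667190002712
150 385 -144.60064820623737 -152.33687430839151 -132.85783713494243
160 337 -145.9120442518406 -152.27717402829487 -138.26033166137927
170 325 -146.15509917915398 -152.186932908821 -137.9789795006469
180 237 -147.06468684994036 -151.7486695194407 -139.11937511877858
190 12 -146.59024388854877 -148.82007097760874 -144.50340406492978
```

Run:
```python
from h import *
c=dict(np.load("wrist1.npz")); im=cv2.resize(c["pixels"][100:345,200:460,::-1],None,fx=2.4,fy=2.4,interpolation=cv2.INTER_CUBIC)
t=np.radians(np.arange(0,360,1.))
for R,z,col,pc in ((80,112,(0,0,255),(498,-97)),(88,108,(0,200,0),(498,-97))):
    uv=proj(c,np.c_[pc[0]+R*np.cos(t),pc[1]+R*np.sin(t),0*t+z]); 
    for p in uv[::3]: cv2.circle(im,tuple(int(k) for k in ((p-[200,100]+.5)*2.4)),1,col,-1)
T=dict(np.load("top0.npz"))["pixels"][225:385,310:440,::-1]
T=cv2.resize(T,None,fx=3,fy=3,interpolation=cv2.INTER_CUBIC)
h=max(im.shape[0],T.shape[0]); cv2.imwrite("pics/crop1.png",im); cv2.imwrite("pics/crop2.png",T)
print(im.shape)
```

```text
(588, 624, 3)
```

View pics/crop1.png

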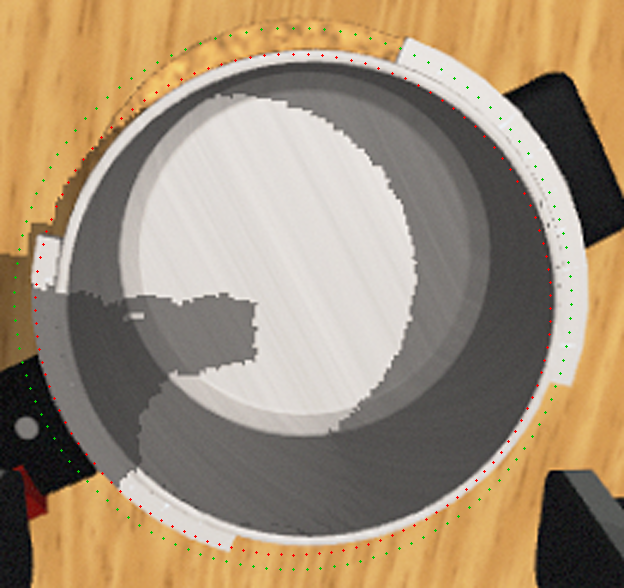

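The overlay at (498,-97) sits left of and below the real rim. The lug ends give a centre of about (504.5,-94), so I'll check that against the top view and then go above the lid.

```bash
python3 - <<'E'
from h import *
c=dict(np.load("top0.npz")); im=cv2.resize(c["pixels"][190:390,160:440,::-1],None,fx=2.8,fy=2.8,interpolation=cv2.INTER_CUBIC)
T=c["cam_to_world"]; t=np.radians(np.arange(0,360,3.))
def draw(pc,R,z,col):
    p=(np.c_[pc[0]+R*np.cos(t),pc[1]+R*np.sin(t),0*t+z]-T[:3,3])@T[:3,:3]
    for q in p: cv2.circle(im,(int((c["cx"]+c["fx"]*q[0]/q[2]-160+.5)*2.8),int((c["cy"]+c["fy"]*q[1]/q[2]-190+.5)*2.8)),1,col,-1)
draw((504.5,-94),80,112,(0,0,255)); draw((504.5,-94),88,106,(0,200,0)); draw((498,206),96,10,(255,0,255))
cv2.imwrite("pics/crop2.png",im)
E
python3 -m inch '[[[0,5.5,0,0,0,0.1,8.54],[0,5.5,0,0,0,0.1,8.54],[0,5.5,0,0,0,0.1,8.54],[0,5.5,0,0,0,0.1,8.54],[0,5.5,0,0,0,0.15,8.54],[0,0,0,0,0,0.15,8.54],[0,0,0,0,0,0.15,8.54],[0,0,0,0,0,0,8.54]]]'
python3 - <<'E'
from cell import bot, viewer
import cv2, numpy as np
s=bot.get_state(); print(np.round(s['q'],3),s['orientation'])
c=viewer.read_camera("wrist"); np.savez("wrist2.npz",**c)
cv2.imwrite("pics/wrist2.png",c["pixels"][:,:,::-1])
E
```

```text
time: 2.65
eef_pos: [495.3, 176.7, 404.5]
orientation: [-0.0, 0.281, 0.96, -0.0]
force: [-0.1, -0.5, -0.3]
gripper_width: 1.0
grasp_force: 0.0
[ 0.285  0.341 -0.83   1.838  0.283  1.086  0.352] [-1.18596345e-04  2.80534853e-01  9.59843785e-01 -3.01156088e-04]
```

View pics/crop2.png

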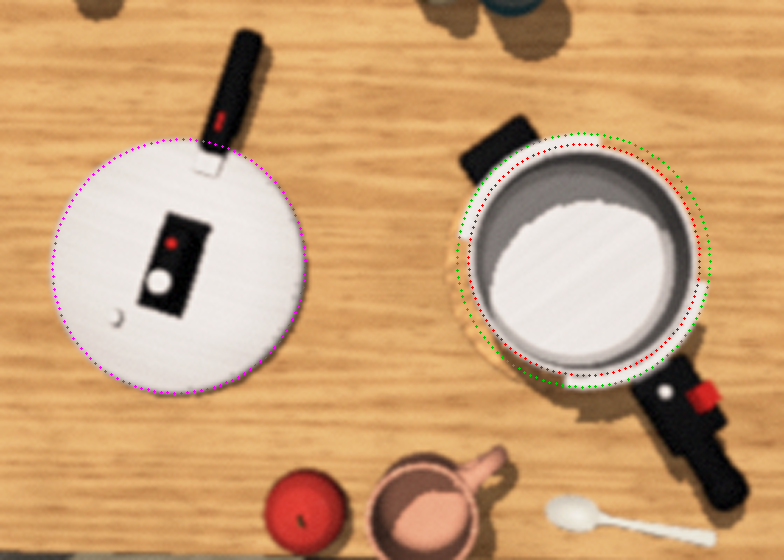

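View pics/wrist2.png

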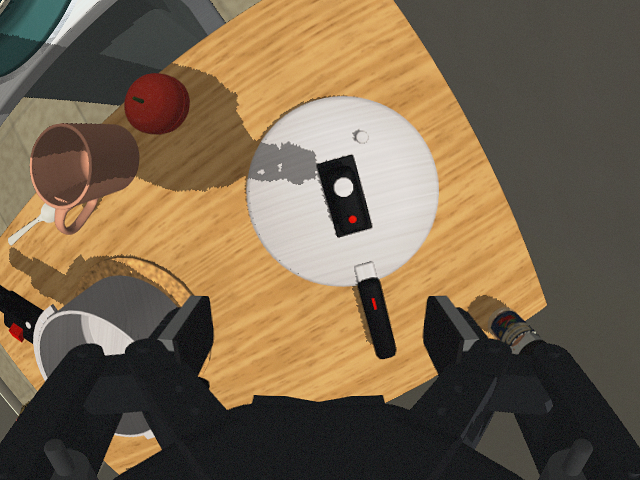

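The top overlay confirms the pot at (504.5,-94) and the lid near (498,206). In the wrist view the lid grip's corners are at (317,165), (354,155), (371,228), (337,237), and its handle ends at (386,355).

Run:
```python
from h import *
c=dict(np.load("wrist2.npz")); g=cv2.cvtColor(c["pixels"],cv2.COLOR_RGB2GRAY)
m=((g<75)).astype(np.uint8); m[:, :300]=0; m[:150]=0; m[245:]=0; m[:,380:]=0
k=max(cv2.findContours(m,0,1)[0],key=cv2.contourArea); m2=cv2.drawContours(m*0,[cv2.convexHull(k)],-1,1,-1)
vu=np.argwhere(m2); W=ray(c,vu[:,1],vu[:,0],59.5)[:,:2]
rc=cv2.minAreaRect(W.astype(np.float32)); print("grip rect",rc)
e=ray(c,[386],[354],30.)[0]; print("tip",e, np.degrees(np.arctan2(*(e[:2]-rc[0])[::-1])),np.hypot(*(e[:2]-rc[0])))
hsv=cv2.cvtColor(c["pixels"],cv2.COLOR_RGB2HSV); st=((hsv[...,1]<50)&(g>110)).astype(np.uint8); st[:,:225]=0; st[300:]=0;st[:,450:]=0
k=cv2.convexHull(max(cv2.findContours(cv2.morphologyEx(st,2,np.ones((5,5))),0,1)[0],key=cv2.contourArea))[:,0]
for z in (0.,12.,20.): print("lid",z,circ(ray(c,k[:,0],k[:,1],z)[:,:2]))
```

```text
grip rect ((491.641845703125, 206.22650146484375), (33.08698272705078, 67.0763931274414), 73.76737213134766)
tip [669.30150232 154.67014629  30.        ] -16.18258671431215 184.9892195479424
lid 0.0 (array([500.01946027, 205.42511558]), np.float64(99.70364463295998))
lid 12.0 (array([498.03786331, 205.67617978]), np.float64(96.49865680766321))
lid 20.0 (array([496.71679866, 205.84355591]), np.float64(94.36199825746476))
```

```bash
python3 -m inch '[[[0.27,2.9,-3,0,0,0.14,8.54],[0,0,-4,0,0,0.143,8.54],[0,0,-5,0,0,0,8.54],[0,0,-5,0,0,0,8.54],[0,0,-2.4,0,0,0,8.54],[0,0,-1,0,0,0,8.54],[0,0,0,0,0,0,2],[0,0,0,0,0,0,2],[0,0,0,0,0,0,2],[0,0,0,0,0,0,2],[0,0,0,0,0,0,2],[0,0,0,0,0,0,2]]]' 90
python3 - <<'E'
from cell import bot
s=bot.get_state(); print(s['q'].round(3),s['orientation'],s['moment'])
E
```

```text
time: 4.2
eef_pos: [498.1, 206.8, 201.6]
orientation: [0.001, 0.141, 0.99, -0.0]
force: [-3.1, -3.1, 13.0]
gripper_width: 0.289
grasp_force: 89.1
[ 0.095  0.663 -0.696  1.945  0.616  0.755  0.325] [ 6.44782007e-04  1.41347652e-01  9.89959803e-01 -1.15727037e-04] [-0.69218318  0.6474145  -0.25039465]
```

```bash
python3 -m inch '[[[0,0,1,0,0,0,2],[0,0,2.5,0,0,0,2],[0,0,4,0,0,0,2],[0,0,5,0,0,0,2],[0,0,4,0,0,0,2],[0,-1,0,0,0,-0.05,2],[0,-2,0,0,0,-0.07,2],[0,-3,0,0,0,-0.07,2],[0.1,-4,0,0,0,-0.07,2],[0.1,-4,0,0,0,-0.07,2],[0.1,-4,0,0,0,-0.07,2],[0.1,-4,0,0,0,-0.07,2]]]'
python3 -m inch '[[[0.1,-3,0,0,0,-0.07,2],[0.1,-2.5,0,0,0,-0.06,2],[0.04,-1.5,0,0,0,-0.042,2],[0,-1,0,0,0,0,2],[0,0,0,0,0,0,2],[0,0,0,0,0,0,2],[0,0,0,0,0,0,2]]]'
python3 - <<'E'
from cell import bot,viewer
from h import *
s=bot.get_state(); print(s['q'].round(3),s['orientation'],s['moment'],np.degrees(2*np.arctan2(s['orientation'][2],s['orientation'][1])))
c=viewer.read_camera("top"); np.savez("top3.npz",**c); im=cv2.resize(c["pixels"][150:400,260:500,::-1],None,fx=2.3,fy=2.3,interpolation=cv2.INTER_CUBIC)
d=viewer.read_camera("wrist"); np.savez("wrist3.npz",**d); w=d["pixels"][:,:,::-1]
cv2.imwrite("pics/p3.png",np.hstack([cv2.resize(im,(400,417)),cv2.resize(w,(400,417))]))
E
```

```text
time: 5.7
eef_pos: [500.8, -15.8, 364.3]
orientation: [-0.001, 0.37, 0.929, -0.0]
force: [1.1, -0.3, -6.1]
gripper_width: 0.288
grasp_force: 89.2
time: 6.58
eef_pos: [504.2, -92.4, 365.7]
orientation: [0.0, 0.446, 0.895, 0.0]
force: [0.5, 0.5, -5.3]
gripper_width: 0.288
grasp_force: 89.3
[ 0.686  0.328 -0.671  1.913  0.243  0.982  0.552] [2.13169796e-06 4.45516904e-01 8.95273527e-01 2.25289123e-05] [0.10929035 0.03846865 0.01714929] 127.08717025803037
```

View pics/p3.png

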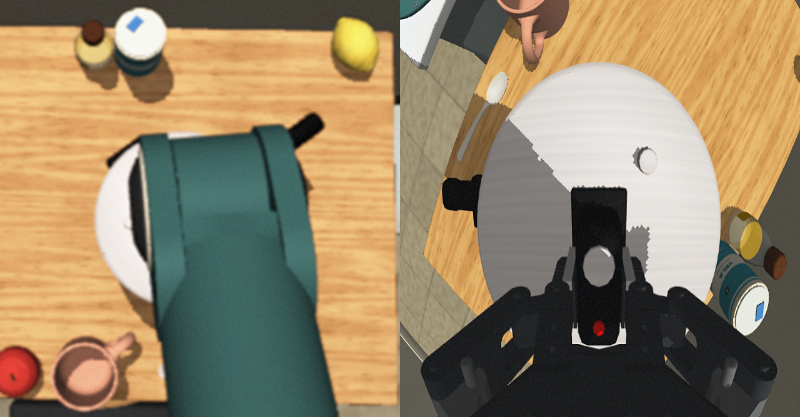

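Left: the lid hangs over the pot, clear of the salt and oil. Right: lid in the wrist view, outline 478–720 wide and grip aligned with the fingers. Checking the lid centre against the tool.

Run:
```python
from h import *
c=dict(np.load("wrist3.npz")); g=cv2.cvtColor(c["pixels"],cv2.COLOR_RGB2GRAY); hsv=cv2.cvtColor(c["pixels"],cv2.COLOR_RGB2HSV)
# radial scan on plane z=176 outward, arc away from gripper
c0=np.array([504.2,-92.4]); 
for z in (174.,176.,180.):
    P=[]; th=np.radians(np.arange(0,360,2)); rs=np.arange(75,115,.3)
    for t in th:
        uv=np.rint(proj(c,np.c_[c0[0]+rs*np.cos(t),c0[1]+rs*np.sin(t),0*rs+z])).astype(int)
        if uv.min()<0 or uv[:,0].max()>639 or uv[:,1].max()>255: continue
        s=(hsv[uv[:,1],uv[:,0],1]<45)&(g[uv[:,1],uv[:,0]]>100)
        if s[:8].all() and not s.all(): P.append(c0+rs[np.argmin(s)]*np.array([np.cos(t),np.sin(t)]))
    P=np.array(P); a=np.degrees(np.arctan2(*(P-c0).T[::-1])); 
    # fixed radius 96.5 centre
    from scipy.optimize import least_squares
    r=least_squares(lambda x:np.hypot(*(P-x).T)-96.5,c0,loss='soft_l1'); print(z,len(P),circ(P),r.x,np.abs(r.fun).mean(),a.min(),a.max())
```

```text
174.0 78 (array([505.56573259, -93.67817868]), np.float64(99.25873165121455)) [503.51309947 -91.02660719] 0.722972141889318 -178.0 180.0
176.0 78 (array([504.92550706, -92.85712588]), np.float64(97.8932746255407)) [503.8780017  -91.48745157] 0.39574218463095706 -178.00000000000003 180.0
180.0 76 (array([503.88488278, -91.55671452]), np.float64(95.46131434890653)) [504.66123701 -92.57914813] 0.2618487452347211 -178.0 180.0
```

```bash
python3 -m inch '[[[0.03,-0.16,-1,0,0,0,2],[0,0,-1.5,0,0,0,2],[0,0,-1.5,0,0,0,2],[0,0,-0.8,0,0,0,2],[0,0,-0.4,0,0,0,2],[0,0,0,0,0,0,2],[0,0,0,0,0,0,2]]]'; python3 -m inch '[[[0,0,-0.2,0,0,0,2],[0,0,-0.2,0,0,0,2],[0,0,-0.2,0,0,0,2],[0,0,0,0,0,0,2]]]'
```

```text
time: 7.55
eef_pos: [504.6, -94.7, 314.0]
orientation: [0.0, 0.446, 0.895, -0.0]
force: [-0.8, -0.1, -5.6]
gripper_width: 0.288
grasp_force: 89.3
time: 8.05
eef_pos: [504.4, -94.7, 307.5]
orientation: [-0.0, 0.446, 0.895, -0.0]
force: [-1.3, -0.4, -5.8]
gripper_width: 0.288
grasp_force: 89.3
```

```bash
python3 -m inch '[[[0,0,-0.15,0,0,0,2],[0,0,-0.15,0,0,0,2],[0,0,-0.15,0,0,0,2],[0,0,0,0,0,0,2]]]'; python3 -m inch '[[[0,0,-0.15,0,0,0,2],[0,0,-0.15,0,0,0,2],[0,0,-0.1,0,0,0,2],[0,0,0,0,0,0,2]]]'
```

```text
time: 8.55
eef_pos: [504.4, -94.7, 303.0]
orientation: [-0.0, 0.446, 0.895, -0.0]
force: [-0.4, -0.5, -5.6]
gripper_width: 0.289
grasp_force: 89.3
time: 9.05
eef_pos: [504.4, -94.7, 299.1]
orientation: [-0.0, 0.446, 0.895, -0.0]
force: [-0.1, 0.2, -6.0]
gripper_width: 0.289
grasp_force: 89.3
```

```bash
python3 -m inch '[[[0,0,-0.1,0,0,0,2],[0,0,-0.1,0,0,0,2],[0,0,0,0,0,0,2]]]'; python3 -m inch '[[[0,0,-0.08,0,0,0,2],[0,0,0,0,0,0,2]]]'
```

```text
time: 9.43
eef_pos: [504.5, -94.6, 297.6]
orientation: [0.0, 0.446, 0.895, -0.0]
force: [-4.7, 0.7, 5.7]
gripper_width: 0.293
grasp_force: 91.2
time: 9.68
eef_pos: [504.6, -94.6, 297.5]
orientation: [0.0, 0.446, 0.895, -0.0]
force: [-12.3, 2.1, 22.6]
gripper_width: 0.288
grasp_force: 93.6
```

```bash
python3 -m inch '[[[0,0,0.1,0,0,0,2],[0,0,0,0,0,-0.02,2],[0,0,0,0,0,-0.04,2],[0,0,0,0,0,-0.05,2],[0,0,0,0,0,-0.05,2],[0,0,0,0,0,-0.05,2]]]' 110
python3 - <<'E'
from cell import bot
import numpy as np
s=bot.get_state(); print(s['moment'],np.degrees(2*np.arctan2(s['orientation'][2],s['orientation'][1]))-180)
E
```

```text
time: 10.42
eef_pos: [504.8, -94.7, 297.7]
orientation: [0.001, 0.539, 0.843, 0.0]
force: [0.5, 0.0, 3.6]
gripper_width: 0.289
grasp_force: 109.1
[-0.06147776  0.13075599  0.64023562] -65.18682170811199
```

```bash
cat > m.py <<'E'
from cell import bot
import numpy as np
s=bot.get_state(); print("M",s['moment'].round(2),"lidx",np.degrees(2*np.arctan2(s['orientation'][2],s['orientation'][1]))-180,"q7",s['q'][6].round(2))
E
python3 -m inch '[[[0,0,0,0,0,-0.06,2],[0,0,0,0,0,-0.06,2],[0,0,0,0,0,-0.06,2],[0,0,0,0,0,-0.06,2],[0,0,0,0,0,-0.06,2],[0,0,0,0,0,-0.06,2]]]'; python3 m.py;  python3 -m inch '[[[0,0,0,0,0,-0.06,2],[0,0,0,0,0,-0.06,2],[0,0,0,0,0,-0.06,2],[0,0,0,0,0,-0.06,2],[0,0,0,0,0,-0.06,2],[0,0,0,0,0,-0.06,2]]]'; python3 m.py
```

```text
time: 11.18
eef_pos: [504.8, -94.6, 297.7]
orientation: [0.0, 0.681, 0.732, 0.0]
force: [0.6, -0.2, 3.8]
gripper_width: 0.284
grasp_force: 109.0
M [-0.06  0.07  0.61] lidx -85.82844352501249 q7 -0.03
time: 11.92
eef_pos: [504.8, -94.7, 297.7]
orientation: [0.0, 0.801, 0.599, 0.0]
force: [-1.3, 0.4, 4.2]
gripper_width: 0.284
grasp_force: 109.0
M [-0.02  0.09  0.6 ] lidx -106.4544404180479 q7 -0.35
```

```bash
python3 -m inch '[[[0,0,0,0,0,-0.06,2],[0,0,0,0,0,-0.06,2],[0,0,0,0,0,-0.06,2],[0,0,0,0,0,-0.06,2],[0,0,0,0,0,-0.06,2],[0,0,0,0,0,-0.06,2]]]'; python3 m.py;  python3 -m inch '[[[0,0,0,0,0,-0.03,2],[0,0,0,0,0,-0.03,2],[0,0,0,0,0,-0.03,2],[0,0,0,0,0,-0.03,2]]]'; python3 m.py
```

```text
time: 12.68
eef_pos: [504.7, -94.9, 297.7]
orientation: [0.0, 0.895, 0.446, 0.0]
force: [-0.8, -1.3, 5.2]
gripper_width: 0.288
grasp_force: 109.2
M [-0.37  0.34  0.78] lidx -127.08092114312856 q7 -0.68
time: 13.18
eef_pos: [504.7, -95.0, 297.6]
orientation: [0.0, 0.92, 0.392, 0.0]
force: [-2.0, -2.3, 6.4]
gripper_width: 0.289
grasp_force: 109.7
M [-0.48  0.45  0.66] lidx -133.867862348714 q7 -0.78
```

```bash
for i in 1; do python3 -m inch '[[[0,0,0,0,0,-0.025,2],[0,0,0,0,0,-0.025,2],[0,0,0,0,0,-0.025,2],[0,0,0,0,0,-0.025,2]]]'; python3 m.py; done; python3 -m inch '[[[0,0,0,0,0,-0.015,2],[0,0,0,0,0,-0.015,2],[0,0,0,0,0,-0.015,2]]]'; python3 m.py
```

```text
time: 13.68
eef_pos: [504.6, -94.9, 297.6]
orientation: [0.0, 0.938, 0.345, 0.0]
force: [-1.8, -3.7, 7.6]
gripper_width: 0.289
grasp_force: 109.9
M [-0.72  0.56  1.04] lidx -139.58298365877852 q7 -0.87
time: 14.05
eef_pos: [504.5, -94.9, 297.7]
orientation: [0.0, 0.946, 0.324, 0.0]
force: [-3.1, -2.8, 7.1]
gripper_width: 0.292
grasp_force: 109.9
M [-0.63  0.62  1.08] lidx -142.14344155506456 q7 -0.91
```

```bash
python3 -m inch '[[[0,0,0,0,0,-0.015,2],[0,0,0,0,0,-0.015,2]]]'|grep force; python3 m.py; python3 -m inch '[[[0,0,0,0,0,-0.01,2],[0,0,0,0,0,-0.01,2]]]'|grep force; python3 m.py; python3 -m inch '[[[0,0,0,0,0,-0.01,2]]]'|grep force; python3 m.py
```

```text
force: [-2.6, -2.7, 7.6]
grasp_force: 109.9
M [-0.63  0.48  1.06] lidx -143.86824348701214 q7 -0.94
force: [-2.5, -1.4, 6.5]
grasp_force: 109.8
M [-0.38  0.49  0.71] lidx -145.00342152855106 q7 -0.96
force: [-2.3, -1.9, 7.6]
grasp_force: 109.8
M [-0.45  0.52  0.73] lidx -145.58810869661434 q7 -0.97
```

```bash
for k in 1; do python3 -m inch '[[[0,0,0,0,0,-0.01,2]]]'|grep ^force; python3 m.py; done; python3 -m inch '[[[0,0,0,0,0,-0.005,2],[0,0,0,0,0,-0.005,2]]]'|grep ^force; python3 m.py
```

```text
force: [-2.4, -2.2, 7.9]
M [-0.46  0.56  0.82] lidx -146.15558343080312 q7 -0.98
force: [-2.5, -2.0, 7.8]
M [-0.49  0.52  1.04] lidx -146.70361658719975 q7 -0.99
```

```bash
python3 -m inch '[[[0,0,0,0,0,-0.008,2],[0,0,0,0,0,0,2]]]'|grep ^force; python3 m.py; python3 -m inch '[[[0,0,0,0,0,-0.008,2],[0,0,0,0,0,0,2]]]'|grep ^force; python3 m.py
python3 - <<'E'
from cell import viewer
from h import *
a=viewer.read_camera("scene")["pixels"]; b=viewer.read_camera("wrist")["pixels"]
cv2.imwrite("pics/p4.png",np.hstack([cv2.resize(a[300:440,300:440],(400,400),interpolation=2),cv2.resize(b,(400,400))])[:,:,::-1])
E
```

```text
force: [-2.8, -1.8, 7.3]
M [-0.51  0.52  0.9 ] lidx -147.16567055085525 q7 -0.99
force: [-2.6, -2.3, 8.4]
M [-0.46  0.55  1.19] lidx -147.61062768088064 q7 -1.0
```

View pics/p4.png

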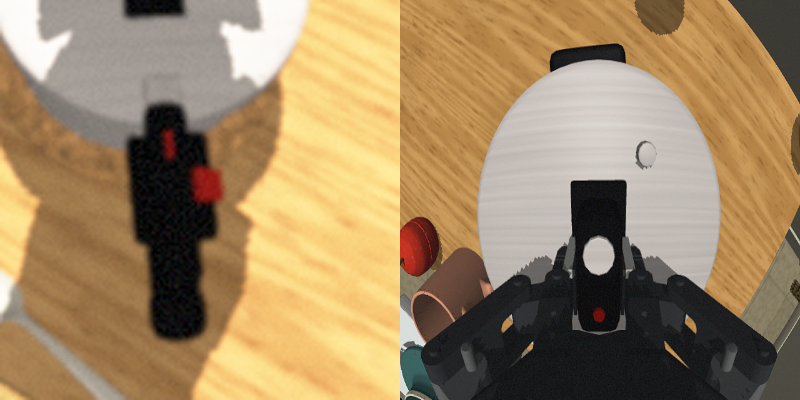

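The lid handle now lies over the pot's handle, with the red catch beside it. The moment dropped at -145° (catch release) and is rising again as it meets the stop. I'll push a little further to be sure.

```bash
for i in 1; do python3 -m inch '[[[0,0,0,0,0,-0.01,2],[0,0,0,0,0,0,2]]]'|grep ^force; python3 m.py;  python3 -m inch '[[[0,0,0,0,0,-0.01,2],[0,0,0,0,0,0,2]]]'|grep ^force; python3 m.py; done
python3 - <<'E'
from cell import viewer
from h import *
c=viewer.read_camera("scene"); np.savez("s5.npz",**c); W=cloud(c); h=cv2.cvtColor(c["pixels"],cv2.COLOR_RGB2HSV)
m=(h[...,1]>150)&((h[...,0]<8)|(h[...,0]>172))&(c["depth"]>0)&(np.hypot(W[...,0]-400,W[...,1]+165)<60)
for p in W[m].round(0): print(p.astype(int).tolist(),end=" ")
E
```

```text
force: [-3.1, -3.5, 7.9]
M [-0.74  0.54  2.12] lidx -148.11529690639986 q7 -1.01
force: [-1.2, -6.5, 7.4]
M [-1.21  0.29  2.74] lidx -148.65898315344168 q7 -1.02
[426, -153, 128] [418, -142, 128] [418, -150, 129] [417, -151, 129] [418, -152, 129] [418, -154, 130] [414, -150, 131] [415, -152, 129] [416, -153, 129] [417, -154, 130] [413, -151, 130] [413, -153, 133] [415, -154, 129] [415, -155, 131] [411, -150, 130] [412, -152, 128] [412, -153, 131] [413, -154, 129] [414, -156, 128] [415, -157, 128] [410, -152, 129] [411, -154, 128] [411, -155, 131] [414, -158, 129] [409, -153, 128] [409, -155, 130] [410, -156, 131] [411, -157, 131] [408, -154, 129] [409, -155, 129] [409, -157, 129] [410, -158, 130] [411, -159, 129] [406, -155, 129] [407, -156, 129] [408, -157, 130] [409, -159, 128] [409, -160, 130] [413, -165, 126] [405, -155, 129] [406, -157, 128] [406, -158, 130] [408, -159, 128] [408, -161, 129] [404, -156, 128] [404, -157, 130] [405, -159, 128] [406, -160, 129] [406, -161, 130] [412, -168, 125] [402, -157, 130] [403, -158, 129] [404, -159, 128] [405, -161, 129] [405, -162, 130] [40
[... 1980 characters left out ...]
404, -185, 104] [405, -186, 101] [407, -187, 98] [408, -189, 97] [408, -190, 99] [410, -191, 97] [384, -158, 112] [390, -178, 129] [391, -180, 126] [394, -181, 121] [402, -181, 96] [402, -182, 98] [404, -184, 97] [404, -185, 97] [406, -186, 96] [407, -188, 95] [407, -189, 97] [408, -191, 95] [390, -180, 126] [392, -181, 122] [401, -182, 96] [402, -183, 95] [404, -184, 93] [405, -186, 92] [405, -187, 94] [407, -190, 91] [400, -182, 94] [402, -184, 91] [402, -185, 93] [399, -183, 95] [402, -187, 93] [397, -184, 94] [380, -185, 129] [373, -159, 99] [373, -168, 93] [368, -179, 129] [386, -191, 92] [372, -169, 91] [364, -177, 128] [362, -185, 132] [365, -173, 92] [353, -185, 129] [351, -195, 128]
```

The stop is felt firmly, and the catch top reads z≈102 (fully up). Backing off, opening and lifting away.

```bash
python3 -m inch '[[[0,0,0,0,0,0.02,2],[0,0,0,0,0,0.015,2],[0,0,0,0,0,0,8.5],[0,0,0,0,0,0,8.5],[0,0,0,0,0,0,8.5],[0,0,0,0,0,0,8.5],[0,0,1,0,0,0,8.5],[0,0,3,0,0,0,8.5],[0,0,4,0,0,0,8.5],[0,0,4,0,0,0,8.5],[0,0,4,0,0,0,8.5]]]'; python3 m.py
python3 - <<'E'
from cell import viewer
from h import *
c=viewer.read_camera("scene"); np.savez("s6.npz",**c); W=cloud(c); h=cv2.cvtColor(c["pixels"],cv2.COLOR_RGB2HSV)
m=(h[...,1]>150)&((h[...,0]<8)|(h[...,0]>172))&(c["depth"]>0)&(np.hypot(W[...,0]-412,W[...,1]+181)<13)&(W[...,2]<112)
print(m.sum(),np.percentile(W[m][:,2],[50,75,90]),W[m].mean(0))
a=c["pixels"]; b=viewer.read_camera("wrist")["pixels"]
cv2.imwrite("pics/p6.png",np.hstack([cv2.resize(a[270:430,300:460],(400,400),interpolation=2),cv2.resize(b,(400,400))])[:,:,::-1])
E
```

```text
time: 17.58
eef_pos: [504.2, -94.6, 459.5]
orientation: [0.0, 0.958, 0.286, 0.0]
force: [0.1, -0.5, -0.2]
gripper_width: 0.994
grasp_force: 0.0
M [-0.01  0.01 -0.03] lidx -146.71791893025897 q7 -0.92
103 [ 99.34878369 101.61663445 103.17052555] [ 410.99711248 -182.64113069   99.11408478]
```

View pics/p6.png

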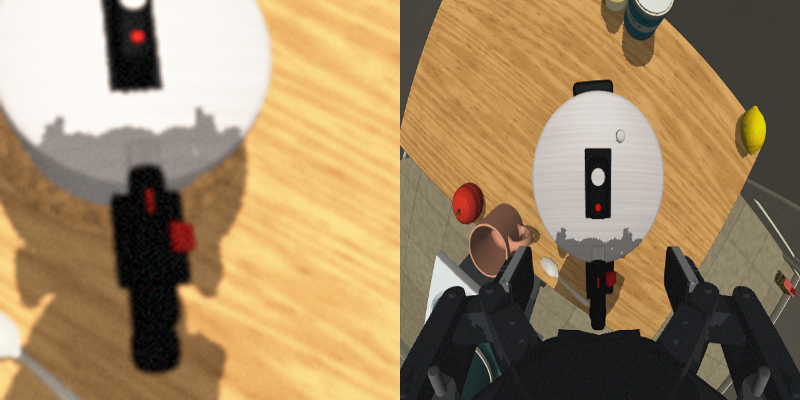

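The lid is home with its handle over the pot's handle, and the catch is beside it. Comparing the catch's height with the untouched first picture, to be certain.

Run:
```python
from h import *
for f in ("scene0","s5","s6"):
    c=dict(np.load(f+".npz")); W=cloud(c); h=cv2.cvtColor(c["pixels"],cv2.COLOR_RGB2HSV)
    m=(h[...,1]>150)&((h[...,0]<8)|(h[...,0]>172))&(c["depth"]>0)&(np.hypot(W[...,0]-412,W[...,1]+181)<18)&(W[...,2]<112)&(W[...,2]>80)
    v,u=np.nonzero(m); print(f,m.sum(),np.percentile(W[m][:,2],[10,50,75,90]).round(1),u.mean(),v.mean(),v.min(),v.max())
```

```text
scene0 167 [ 93.1  98.  100.8 102.5] 370.76646706586826 364.1556886227545 357 371
s5 120 [ 94.5  99.3 101.5 103.1] 372.0083333333333 364.3666666666667 357 373
s6 103 [ 94.3  99.3 101.6 103.2] 372.5533980582524 364.2330097087379 357 371
```

Same height as when untouched, so the catch is fully up.

```bash
python3 -c "
from cell import bot
print(bot.finish_job())"
```

```text
the job is handed in; nothing more can be done
None
```

The pressure cooker is closed: the lid is home, its handle is against the stop and the catch is up. The salt drum and oil bottle were left untouched, and I handed the job in at about 18 s. The last push against the stop peaked at 2.7 N m on the wrist, roughly 14.7 N at the lid tip, so it came close to the 15 N limit.

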